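# Lock the bayonet closure of a mounting mould

### The arm

A 7-joint arm with a two-finger parallel gripper is mounted at the origin on a cart in front of the work surface, level with it; the furniture and walls round the work are solid. World frame = base frame: x ahead of the robot, y to its left, z up, the work surface at z = 0. Lengths are in m, angles in degrees, forces in N, time in s.
With the tool pointing down it reaches from about 0.425 to 0.875 m from the base axis. Payload 4.7 kg.
Tool frame: the origin (TCP) lies at the centre of the arm's flange, where the gripper is bolted on; the fingertips stand 182 mm ahead of it and the grasp point (between the pads) lies 164 mm ahead of it; z points along the fingers, y is the line along which they close (so a half turn about z gives the same grasp; the last joint's range is limited). The gripper opens to 87 mm and grips with 3 to 60 N. Pads are 19 mm wide; open, the fingers measure 117 mm over their backs; the gripper's body (75 mm by 190 mm) begins 51 mm behind the grasp point.
Start: joints at [-64.051, 18.392, -4.016, 83.108, 1.295, 78.541, -3.26], TCP at [0.276, 0.588, 0.405] pointing down, gripper open.
Joint ranges: [-163.93, 163.93], [-17.29, 119.83], [-79.2, 71.16], [3.27, 140.29], [-89.18, 269.18], [5.43, 117.66], [-154.24, 154.24]. Speed limits (degrees/s): [147.25, 147.25, 180, 180, 180, 180, 180].

### API

Orientations are given as [roll, pitch, yaw] about the fixed x, y, z axes, in that order (R = Rz(yaw) Ry(pitch) Rx(roll)).
In Python, from cell import env gives the robot as it stands. The module is installed in compiled form; this text tells all that it offers.
- The arm moves only by the tool step_arm, never from a script. Its argument "steps" is one flat list of numbers, 5 for each row, row after row: the opening, from 0 (shut) to 1 (fully open), then the shift along the tool's x, y, z in mm, then the turn about the tool's z in degrees. In form: [grip, dx, dy, dz, roll, grip, dx, dy, dz, roll, ...]. A call has 1 to 12 rows; each row shifts and turns the commanded pose from where the row before left it, along the tool's axes as they then stand; what a row does not reach is not made up. A row lasts 1/8 s, in which the tool goes at most 62.5 mm and 10.7 degrees, less where a joint would pass 70% of its speed; a pose out of reach is approached as far as the arm can. A call with a gripper value outside its range is refused whole. The fingers move at their own pace and stop on an object; "grip_force" is the grip in N (left out, the last holds). Time passes only in rows, so rows that do not move let the fingers close. It gives the time, the measured TCP pose, the force, the opening and the grip force at its end, in the units of the state.
- env.get_obs(): the state, without advancing time (a new reading comes with each control period).
- env.read_camera(name): name is "side" or "top" or "wrist"; returns a dict with "image" (420x560x3 uint8, red, green, blue), "camera_matrix" (3x3 intrinsics, pixels), "R" (3x3) and "t" (3): a world point X has camera coordinates R X + t. Camera axes: x right, y down, z forward; pixel columns grow to the right and rows downward; lengths in m; the calibration is good to about 2 mm. The wrist camera is an equidistant fisheye: a pixel r from the principal point sees the ray r / f radians off the axis. A picture is of the moment at which its call begins. There is no depth.
- env.sign_off(): hands the job in; it is judged then, once.
The state is a dict: "time_s": time; "qpos": joint angles; "joint_velocities": joint speeds; "effort": joint torques, N m; "tool_pos": TCP position; "tool_rot": TCP orientation; "force": force on the tool from outside, world axes, zero at the start; "wrist_torque": the same for the moment, N m; "grip_width": finger opening in m; "grasp_force": force on a finger pad.
Only numpy, scipy, OpenCV 4.12 (cv2) and the standard library are available. Lean on these libraries where they do the work, as an engineer would, in place of code of your own. Each camera call takes 0.05 s, during which the arm holds its last target. There are 200 camera calls.

### The job

The charged mounting mould is ready for the press: close it. Pick up the T-handled bayonet closure, set it upright in the mould's mouth and, bearing on it lightly, turn it a little back and forth until its two lugs find the hidden gaps in the bayonet ring and it drops; then press it down against the spring pad, turn it clockwise (seen from above) under the lip to its holding notches, and let the spring lift it into them, so that it stays locked down when you let go. Do not force the closure, and leave the other things on the bench where they are.

Things in the scene. Friction and masses are not known exactly. Their poses are not given: they have to be found in the camera images.
- closure_bar (a point): Centre of the grip bar of the loose T-handled bayonet closure (about 280 g), which stands upright on its nose. Aluminium bar, 78 mm long (its x axis), 14 mm wide (y), 20 mm high: pinch it across the 14 mm. Under it a neck, then a steel flange 64 mm across: top 26 mm, underside 34 mm below the bar's centre. The closure is the same after half a turn; x may point either way.
- closure: The whole closure. Origin at the centre of the nose's underside, 66.5 mm below the bar's centre; x along the bar, z up. Below the flange a plug 35 mm across, whose last 5 mm taper to a flat nose 27 mm across. Two lugs stick out of the plug to 50 mm across, exactly under the bar's two ends; each is 7 mm wide and 5 mm high.
- closure_lugs (a point): Point on the closure's axis level with the undersides of its two lugs: 60.5 mm below the bar's centre, 6 mm above the nose's underside. x along bar and lugs, z up.
- mould: The mould, fixed to the bench: 116 x 116 x 12 mm foot plate, upright steel cylinder 76 mm across (84 mm over its heater band), open mouth upward. Grey terminal box on its +y side, to 73 mm from the axis, 56 mm high; clamp ears on its -y side, to 52 mm. Origin under its centre on the bench, z up; two short index lines engraved on the rim lie on its +x and -x axis.
- mould_mouth (a point): Centre of the mould's mouth, level with the rim, 74 mm above the bench; axes as the mould's. The mouth is 54 mm across. Locked in its notches, the closure has its lugs' undersides 21 mm below this (flange 5.5 mm clear of the rim). Hard stop downward: flange on the rim, lugs' undersides 26.5 mm below it.
- mould_lip (a point): Centre of the bayonet ring's lip, at its top face, 12 mm below the rim. Hole 38 mm across, lip 7 mm thick, two opposite 12 mm gaps, hidden by flush shutters that yield to about 2 N. The lugs ride on the lip until within about 0.09 rad of the gaps, then sink 4 mm, to where the nose meets the pad. The ring's angle is unknown: its gaps lie within 0.35 rad of the mould's x axis. Axes as the mould's.
- mould_underlip (a point): Centre of the lip's underside, 19 mm below the rim. Lugs whose undersides are pressed 24 mm or more below the rim can turn under it, clockwise seen from above, to the holding notches: 3 mm high cuts in the underside, which take the lugs from 0.72 to 0.95 rad clockwise of the gaps (hard stop at about 1.0). Let up, they rise 3 mm into them. Let up in the gaps, the spring throws the closure back up.
- pad (a joint): Spring-backed pressure pad in the mould's bore, 36 mm across, in m: 0 = fully up (its top 22 mm below the rim), grows as the closure's nose presses it down, at most 0.0115. It pushes back with about 6 N at 0 and 0.8 N more per mm: 10 N at the locked 5 mm, 13 N at 9 mm.
- gauge_block: steel hardness reference block, a plain flat disc 60 mm across and 14 mm high, a bystander. Origin at the centre of its underside.
- spec_a: mounted specimen, a disc 30 mm across and 16 mm high, a bystander. Origin at the centre of its underside.
- spec_b: mounted specimen, a disc 30 mm across and 21 mm high, a bystander. Origin at the centre of its underside.
- spec_c: mounted specimen, a disc 25 mm across and 18 mm high, a bystander. Origin at the centre of its underside.
- roll: roll of label tape lying on its side, 48 x 34 x 34 mm, a bystander. Origin at the centre of its underside.
- pincers: steel tweezers, 126 mm long along their y axis, a bystander. Origin at the centre of its underside.
- spanner: double open-end spanner, 172 mm long along its y axis, a bystander. Origin at the centre of its underside.
- felt_pen: marker pen, 135 mm long along its y axis, a bystander. Origin at the centre of its underside.
Not all that is in view belongs to the job. Leave any red or yellow look-alike of the closure alone.

How it is judged (in metres and radians):
At the end, for the whole second after the job is handed in: The closure sits upright (within 3.5 degrees) in the mould's mouth, within 4 mm of its axis, its lugs held up by the spring in the holding notches: underside of the lugs 19.5 to 22.7 mm below the rim, pad pressed 3 to 7 mm (z of closure_lugs in the frame of mould_mouth between -0.0227 and -0.0195 m and horizontal distance between closure_lugs and mould_mouth below 0.004 m and angle between closure_lugs's own z axis and vertical below 0.06 rad and value of joint pad between 0.003 and 0.007 m); the robot touches nothing.
It fails at once if the closure is wrenched or rammed against the mould with more than 180 N (contact force between closure and mould above 180 N).
It fails at once if a bystander (reference block, specimens, tape roll, tweezers, spanner, pen) is moved by more than 20 mm (distance of any of gauge_block, spec_a, spec_b, spec_c, roll, pincers, spanner, felt_pen from where it was at the start of the episode above 0.02 m).
It also fails if it takes over 58 s, if anything falls off the work surface, if the arm or the gripper's body presses on something with over 40 N, if the wrist force passes 120 N, or if a joint passes its speed limit or range.

## Working session

There is one attempt and no reset: what is moved stays moved. The work goes in short steps, Python scripts to look and compute and a tool call to move; the robot and the scene stay as the last step left them, time stands still between calls to the robot, and variables do not carry over. Pictures are saved under pics/ and viewed, at most 10 in all, crops included, and the job is handed in when it is done.

Besides the shell and the picture viewer there is one more tool, called after "Emit:" as a command line: name --argument value ..., lists and objects as JSON in quotes. step_arm: Moves the arm, as the interface text tells. Its arguments: {"type":"object","properties":{"steps":{"type":"array","items":{"type":"number"}},"grip_force":{"type":"number"}},"required":["steps"]}

```bash
mkdir -p pics; cat > h.py <<'E'
import numpy as np, cv2
from cell import env
def ray(c,u,v):
    K=c["camera_matrix"];R=c["R"];t=c["t"]
    if c.get("fe"):
        x=(u-K[0,2])/K[0,0];y=(v-K[1,2])/K[1,1];r=np.hypot(x,y)
        d=np.array([x/r*np.sin(r),y/r*np.sin(r),np.cos(r)]) if r>1e-9 else np.array([0,0,1.])
    else: d=np.linalg.inv(K)@np.array([u,v,1.])
    d=R.T@d; return -R.T@t,d/np.linalg.norm(d)
def plane(c,u,v,z):
    o,d=ray(c,u,v); return o+d*(z-o[2])/d[2]
def tri(*rs):
    A=np.zeros((3,3));b=np.zeros(3)
    for o,d in rs:
        P=np.eye(3)-np.outer(d,d);A+=P;b+=P@o
    X=np.linalg.solve(A,b); return X,[np.linalg.norm((np.eye(3)-np.outer(d,d))@(X-o)) for o,d in rs]
def cam(n):
    c=env.read_camera(n); c["fe"]=(n=="wrist"); return c
def save(c,f,box=None,s=1):
    im=cv2.cvtColor(c["image"],cv2.COLOR_RGB2BGR)
    if box: im=im[box[1]:box[3],box[0]:box[2]]
    cv2.imwrite("pics/"+f,cv2.resize(im,None,fx=s,fy=s,interpolation=cv2.INTER_CUBIC))
E
python3 - <<'E'
from h import *
import pickle
d={n:cam(n) for n in("side","top","wrist")}
pickle.dump(d,open("c0.pkl","wb"))
for n in d: save(d[n],n+"0.png"); print(n,-d[n]["R"].T@d[n]["t"],d[n]["camera_matrix"][0,0])
print(env.get_obs())
E
```

```text
side [0.50800006 0.64037566 1.27616865] 473.700380087844
top [ 0.43354978 -0.06610181  1.22272925] 404.19787686056736
wrist [0.2127567  0.61849829 0.38518925] 325.19226210127806
{'time_s': 0.15, 'qpos': array([-64.05128238,  18.43068482,  -4.01573084,  83.15887957,
         1.29406803,  78.54030091,  -3.26012318]), 'joint_velocities': array([-0.08123776, -0.03438172,  0.03288402, -0.30374727,  0.10155481,
        0.0595801 ,  0.02236666]), 'effort': array([ 3.51464257e-05, -4.91794145e+01, -4.04536352e-01, -3.12871742e+01,
       -6.39207638e-02,  4.05452389e-02,  1.41766700e-04]), 'tool_pos': array([0.27611074, 0.58827906, 0.40389663]), 'tool_rot': array([-1.79915300e+02,  4.04100555e-03,  1.54860560e+02]), 'force': array([-0.58273218, -0.18106035,  1.16156511]), 'wrist_torque': array([-0.03499274,  0.02589853,  0.01511285]), 'grasp_force': 0.0, 'grip_width': 0.08718555802649161}
```

View pics/top0.png

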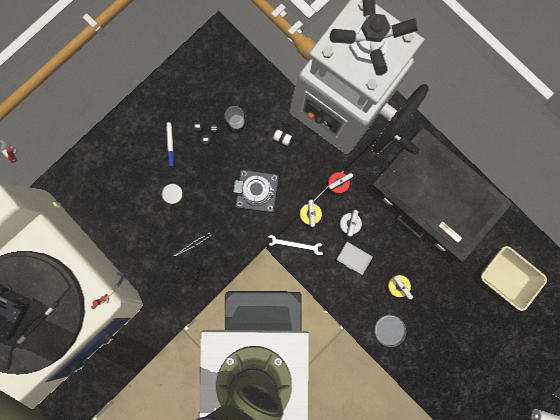

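View pics/side0.png

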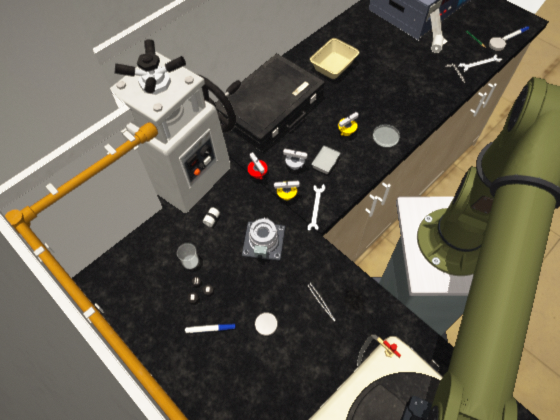

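The top view shows the mould at about (257,188), the plain steel closure at (351,222), a yellow decoy at (311,212) and a red one at (340,183). In the side view the mould is at (263,235) and the closure at (294,157). I'll crop in.

```bash
python3 - <<'E'
from h import *
import pickle
d=pickle.load(open("c0.pkl","rb"))
a=d["top"]["image"][160:250,220:380]; b=d["side"]["image"][135:265,225:335]
a=cv2.resize(a,None,fx=5,fy=5,interpolation=cv2.INTER_CUBIC)[:, :]
b=cv2.resize(b,None,fx=4.5,fy=4.5,interpolation=cv2.INTER_CUBIC)
cv2.imwrite("pics/a.png",a[:,:,::-1]);cv2.imwrite("pics/b.png",b[:,:,::-1])
E
```

```text
(no output)
```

View pics/a.png

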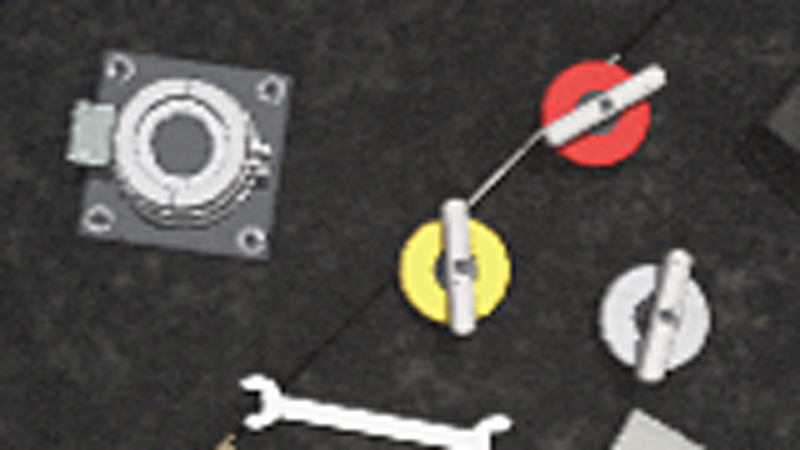

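View pics/b.png

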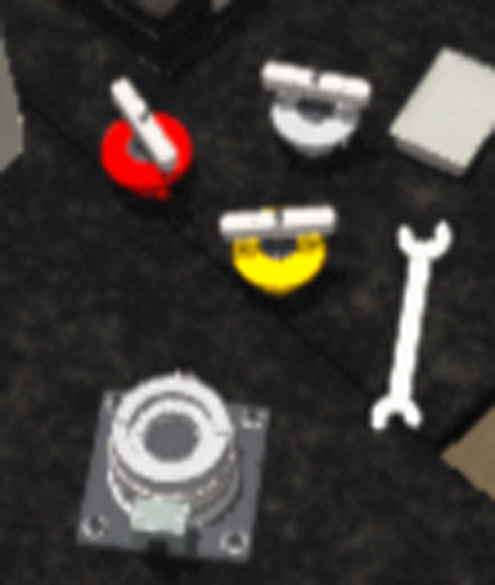

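Crop a shows the closure bar's centre hole at about (666,317), its ends at (679,258) and (650,375). The mould rim centre is at (183,143), with index lines at (190,88) and (175,200). Crop b has the bar centre at about (316,78) and the rim centre at about (172,435).

```bash
python3 - <<'E'
from h import *
import pickle
d=pickle.load(open("c0.pkl","rb"));T=d["top"];S=d["side"]
A=lambda u,v:(220+(u+.5)/5-.5,160+(v+.5)/5-.5)
B=lambda u,v:(225+(u+.5)/4.5-.5,135+(v+.5)/4.5-.5)
def t(n,a,b): print(n,*tri(ray(T,*A(*a)),ray(S,*B(*b))))
t("bar",(666,317),(316,76)); t("rim",(183,143),(172,435)); t("yellow",(462,267),(279,218))
e=[plane(T,*A(*p),.0765)for p in((679,258),(650,375))]; e=e[0]-e[1]; print("bar yaw",np.degrees(np.arctan2(e[1],e[0])),np.linalg.norm(e))
e=[plane(T,*A(*p),.074)for p in((190,88),(175,200))]; e=e[0]-e[1]; print("mould yaw",np.degrees(np.arctan2(e[1],e[0])),np.linalg.norm(e))
e=[plane(T,*A(*p),.012)for p in((105,52),(80,235),(290,75),(268,260))]
for i,j in((0,1),(2,3)): f=e[i]-e[j]; print(np.degrees(np.arctan2(f[1],f[0])),np.linalg.norm(f))
W=d["wrist"];o=env.get_obs()
from scipy.spatial.transform import Rotation as Ro
R=Ro.from_euler("xyz",o["tool_rot"],degrees=True).as_matrix()
print("cam in tool",R.T@(-W["R"].T@W["t"]-o["tool_pos"]),(W["R"]@R).round(3))
E
```

```text
bar [ 0.47352082 -0.28113014  0.07037738] [np.float64(0.0014633060285591138), np.float64(0.0014633060285589353)]
rim [ 0.57172821 -0.00351793  0.05490152] [np.float64(0.0003647222928456767), np.float64(0.00036472229284587694)]
yellow [ 0.50091574 -0.16514046  0.06430766] [np.float64(0.0009203492693372196), np.float64(0.0009203492693373218)]
bar yaw -14.233559781365729 0.06859079188496976
mould yaw -6.866219406778712 0.06496463429140398
-6.819952686396731 0.1118474563743773
-6.241394672450306 0.11276676943879371
cam in tool [0.07019206 0.00047018 0.01870175] [[ 0.     1.     0.   ]
 [-0.967  0.    -0.255]
 [-0.255 -0.     0.967]]
```

Emit:
step_arm --steps '[1,-43.3,-34.2,0,0,1,-43.3,-34.2,0,0,1,-43.3,-34.2,0,0,1,-43.3,-34.2,0,0,1,-43.3,-34.2,0,0,1,-43.3,-34.2,0,0,1,-43.3,-34.2,0,0,1,-43.3,-34.2,0,0,1,-43.3,-34.2,0,0,1,-43.3,-34.2,0,0,1,-43.3,-34.2,0,0,1,-43.3,-34.2,0,0]'

```text
time_s: 1.65
tool_pos: [0.5726, -0.0054, 0.4047]
tool_rot: [180.0, -0.0, 154.9]
force: [0.5, 0.7, 0.6]
grip_width: 0.0869
grasp_force: 0.0
```

```bash
python3 - <<'E'
from h import *
import pickle
c=cam("wrist"); pickle.dump(c,open("w1.pkl","wb")); save(c,"w1.png")
E
```

Emit:
step_arm --steps '[1,-4.6,-48.7,0,0,1,-4.6,-48.7,0,0,1,-4.6,-48.7,0,0,1,-4.6,-48.7,0,0,1,-4.6,-48.7,0,0,1,-4.6,-48.7,0,0,1,0,0,0,0]'

```text
time_s: 2.58
tool_pos: [0.4704, -0.2844, 0.4049]
tool_rot: [-179.9, 0.0, 154.4]
force: [-0.3, -0.2, -0.4]
grip_width: 0.0872
grasp_force: 0.0
```

```bash
python3 - <<'E'
from h import *
import pickle
c=cam("wrist"); pickle.dump(c,open("w2.pkl","wb")); 
w1=pickle.load(open("w1.pkl","rb"))
cv2.imwrite("pics/w12.png",cv2.resize(np.vstack([w1["image"][60:360],c["image"][60:360]]),None,fx=1,fy=1)[:,:,::-1])
E
```

```text
(no output)
```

View pics/w12.png

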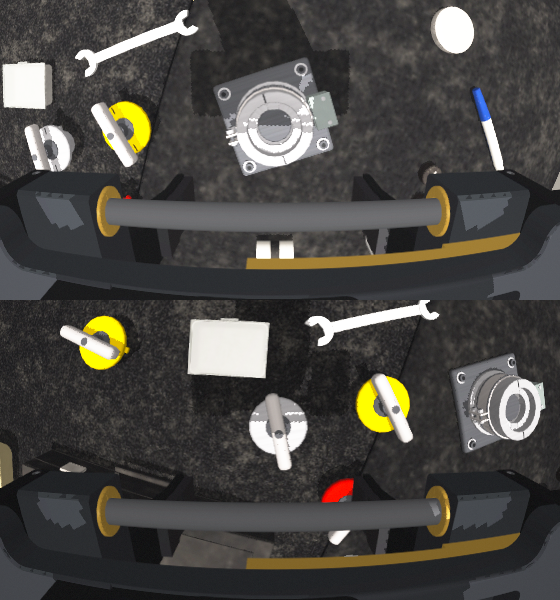

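The wrist pictures show the mould rim at about (274,185) in w1 and (516,167) in w2. The closure bar is at about (36,208) in w1 and (279,190) in w2 (original pixels).

```bash
python3 - <<'E'
from h import *
import pickle
d=pickle.load(open("c0.pkl","rb"));T=d["top"];S=d["side"];w1=pickle.load(open("w1.pkl","rb"));w2=pickle.load(open("w2.pkl","rb"))
A=lambda u,v:(220+(u+.5)/5-.5,160+(v+.5)/5-.5)
B=lambda u,v:(225+(u+.5)/4.5-.5,135+(v+.5)/4.5-.5)
def t(n,a,b,c,e):
    r=[ray(w1,*a),ray(w2,*b),ray(T,*A(*c)),ray(S,*B(*e))]
    print(n,"12",tri(*r[:2]));print(" 2T",tri(r[1],r[2]));print(" 1T",tri(r[0],r[2]));print(" 2S",tri(r[1],r[3]));print(" all",tri(*r))
t("bar",(36,208),(279,189),(666,317),(316,76))
t("rim",(274,185),(516,167),(183,143),(172,435))
for z in(.0765,):
  e=plane(w2,286,228,z)-plane(w2,272,155,z);print(np.degrees(np.arctan2(e[1],e[0])),np.linalg.norm(e))
E
```

```text
bar 12 (array([ 0.46631807, -0.27604494,  0.07196151]), [np.float64(0.002908973695386037), np.float64(0.0029089736953860413)])
 2T (array([ 0.47081156, -0.27913454,  0.06996185]), [np.float64(0.002255097325321623), np.float64(0.0022550973253217237)])
 1T (array([ 0.46758183, -0.28043422,  0.06714366]), [np.float64(0.004715054617860435), np.float64(0.004715054617860448)])
 2S (array([ 0.47206307, -0.27808644,  0.07270563]), [np.float64(0.003213026418926243), np.float64(0.003213026418926223)])
 all (array([ 0.4699486 , -0.27855385,  0.07119661]), [np.float64(0.006961726606844707), np.float64(0.001528833824260704), np.float64(0.0030368376739215224), np.float64(0.005356037309064009)])
rim 12 (array([ 0.56734652, -0.00094266,  0.06517516]), [np.float64(0.00044144688884558894), np.float64(0.0004414468888455537)])
 2T (array([ 0.56835698, -0.00335128,  0.06725535]), [np.float64(0.0017330024002476425), np.float64(0.0017330024002476033)])
 1T (array([ 0.5728718 , -0.00279843,  0.03606797]), [np.float64(0.0007795515189458489), np.float64(0.0007795515189457947)])
 2S (array([0.57049185, 0.00094195, 0.06243373]), [np.float64(0.0012858451099853816), np.float64(0.0012858451099854898)])
 all (array([ 0.56964722, -0.00107535,  0.06221165]), [np.float64(0.0021557817714626046), np.float64(0.0020686934871965027), np.float64(0.002923023920389647), np.float64(0.0024042220290983415)])
-14.748733468734601 0.07453075615814427
```

Emit:
step_arm --steps '[1,2,4.7,50,0,1,0,0,50,0,1,0,0,0,-5.5,1,0,0,0,-5.5,1,0,0,0,0]'

```text
time_s: 3.25
tool_pos: [0.474, -0.2733, 0.3044]
tool_rot: [179.9, -0.0, 165.9]
force: [0.4, -0.5, 1.0]
grip_width: 0.0869
grasp_force: 0.0
```

```bash
python3 - <<'E'
from h import *
import pickle
c=cam("wrist"); c["obs"]=env.get_obs(); pickle.dump(c,open("w3.pkl","wb")); save(c,"w3.png",(180,100,380,250),4); print(c["obs"]["tool_pos"],c["obs"]["tool_rot"])
E
```

```text
[ 0.47389832 -0.2736042   0.30457   ] [ 1.79957093e+02 -1.34483838e-02  1.65878066e+02]
```

View pics/w3.png

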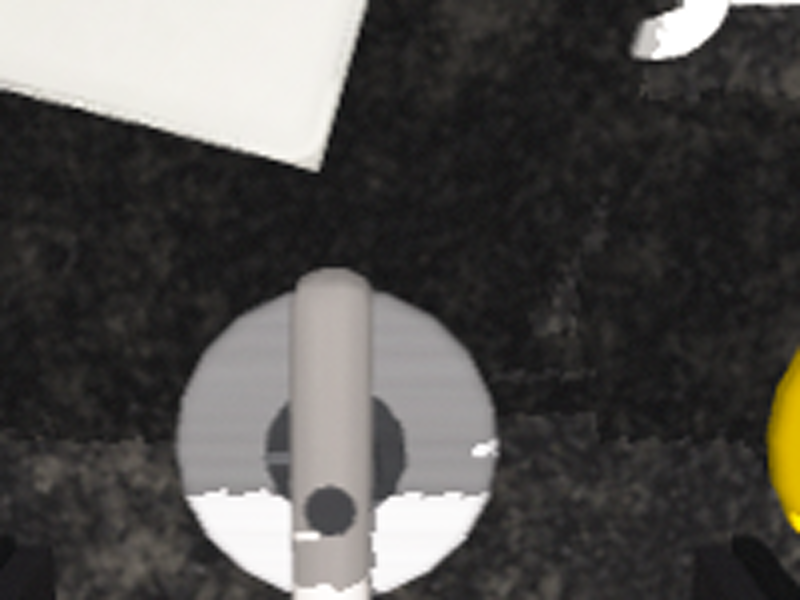

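The closeup shows the bar running vertically in the crop (yaw aligned), hole at (330,511), i.e. image (262.1,227.4).

```bash
python3 - <<'E'
from h import *
import pickle
w3=pickle.load(open("w3.pkl","rb"));w2=pickle.load(open("w2.pkl","rb"))
X,e=tri(ray(w3,262.1,227.4),ray(w2,279,188.5));print(X,e,plane(w3,262.1,227.4,.0765))
u=lambda a,b:plane(w3,180+(a+.5)/4-.5,100+(b+.5)/4-.5,.0765)
f=u(332,300)-u(331,480);print(np.degrees(np.arctan2(f[1],f[0])))
d=plane(w3,262.1,227.4,.0765)-w3["obs"]["tool_pos"];y=np.radians(165.9)
print("tx",d[0]*np.cos(y)+d[1]*np.sin(y),"ty",d[0]*np.sin(y)-d[1]*np.cos(y))
E
```

```text
[ 0.45908713 -0.27398924  0.11984532] [np.float64(0.0006722858817014726), np.float64(0.000672285881701506)] [ 0.47264228 -0.27958612  0.0765    ]
165.22343289329703
tx -0.00023909146944089228 ty -0.006107679114123871
```

Emit:
step_arm --steps '[1,0,-6,0,0.5,1,0,0,30,0,1,0,0,30,0,1,0,0,14,0,1,0,0,0,0,0,0,0,0,0,0,0,0,0,0,0,0,0,0,0,0,0,0,0,0,0,0,0,0,0,0,0,0,0,0]' --grip_force 40

```text
time_s: 4.68
tool_pos: [0.4718, -0.2808, 0.2307]
tool_rot: [180.0, 0.0, 165.4]
force: [-1.4, 0.2, -1.0]
grip_width: 0.0349
grasp_force: 0.0
```

Emit:
step_arm --steps '[0,0,0,0,0,0,0,0,0,0,0,0,0,0,0,0,0,0,0,0,0,0,0,0,0]'

```text
time_s: 5.3
tool_pos: [0.4718, -0.2807, 0.2307]
tool_rot: [180.0, 0.0, 165.4]
force: [-0.0, 0.0, 0.2]
grip_width: 0.0156
grasp_force: 40.0
```

Emit:
step_arm --steps '[0,0,0,-20,0,0,0,0,-50,0,0,0,0,-50,0,0,0,0,0,0]'

```text
time_s: 5.8
tool_pos: [0.4726, -0.282, 0.3546]
tool_rot: [-180.0, 0.5, 165.3]
force: [-0.2, -0.5, -2.3]
grip_width: 0.0157
grasp_force: 40.0
```

```bash
python3 - <<'E'
from h import *
import pickle
d=pickle.load(open("c0.pkl","rb"));T=d["top"];S=d["side"];w1=pickle.load(open("w1.pkl","rb"));w2=pickle.load(open("w2.pkl","rb"))
print(env.get_obs()["grip_width"],env.get_obs()["force"])
A=lambda u,v:(220+(u+.5)/5-.5,160+(v+.5)/5-.5)
B=lambda u,v:(225+(u+.5)/4.5-.5,135+(v+.5)/4.5-.5)
for n,c,p in(("T",T,A(183,143)),("S",S,B(172,435)),("w1",w1,(274,185)),("w2",w2,(516,167))): print(n,plane(c,*p,.074))
print("bar at top z: T",plane(T,*A(666,317),.0765),"w2",plane(w2,279,188.5,.0765),"S",plane(S,*B(316,76),.0765))
a=cv2.resize(w1["image"][110:245,205:345],None,fx=4,fy=4,interpolation=cv2.INTER_CUBIC)
cv2.imwrite("pics/m.png",a[:,:,::-1])
E
```

```text
0.01571287968128342 [-0.23427602 -0.53452244 -2.30764208]
T [ 0.56910947 -0.00450358  0.074     ]
S [0.57108826 0.00649051 0.074     ]
w1 [ 5.65340245e-01 -7.98537749e-05  7.40000000e-02]
w2 [ 0.56338579 -0.00796556  0.074     ]
bar at top z: T [ 0.47186036 -0.27982126  0.0765    ] w2 [ 0.46774789 -0.2765686   0.0765    ] S [ 0.47513967 -0.2766618   0.0765    ]
```

View pics/m.png

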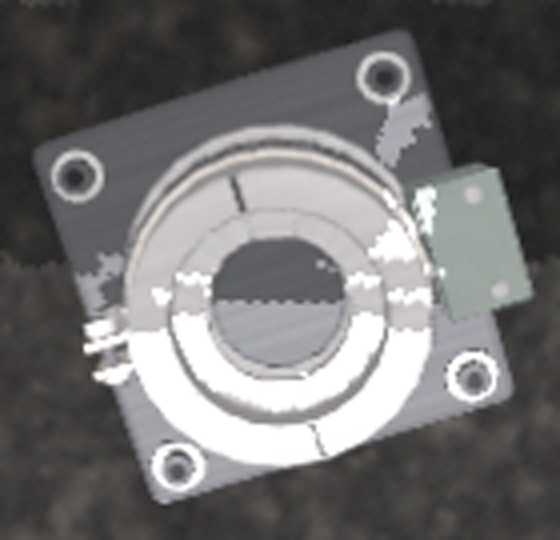

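Index lines are at crop (237,193) and (318,440), and the rim circle centre is at about (280,311). I'll move beside the mould with the closure held and measure again.

Emit:
step_arm --steps '[0,-12.3,50,0,0,0,-12.3,50,0,0,0,-12.3,50,0,0,0,-12.3,50,0,0,0,0,0,0,0,0,0,0,0,0]'

```text
time_s: 6.55
tool_pos: [0.5693, -0.1, 0.3491]
tool_rot: [-179.9, -0.2, 165.4]
force: [-0.1, -1.0, -2.9]
grip_width: 0.0151
grasp_force: 40.0
```

```bash
python3 - <<'E'
from h import *
import pickle
c=cam("wrist"); c["obs"]=env.get_obs(); pickle.dump(c,open("w4.pkl","wb")); save(c,"w4.png",(200,60,500,280),2.66); print(c["obs"]["tool_pos"],c["obs"]["tool_rot"])
w1=pickle.load(open("w1.pkl","rb"))
u=lambda a,b:plane(w1,205+(a+.5)/4-.5,110+(b+.5)/4-.5,.074)
f=u(237,193)-u(318,440);print(np.degrees(np.arctan2(f[1],f[0])),u(280,311),[np.linalg.norm(u(130,311)-u(430,311))])
E
```

```text
[ 0.56915152 -0.10095663  0.34952708] [-1.79915579e+02 -1.18589606e-01  1.65266924e+02]
172.7313921670512 [ 5.67747725e-01 -5.29882881e-04  7.40000000e-02] [np.float64(0.07375883937808751)]
```

View pics/w4.png

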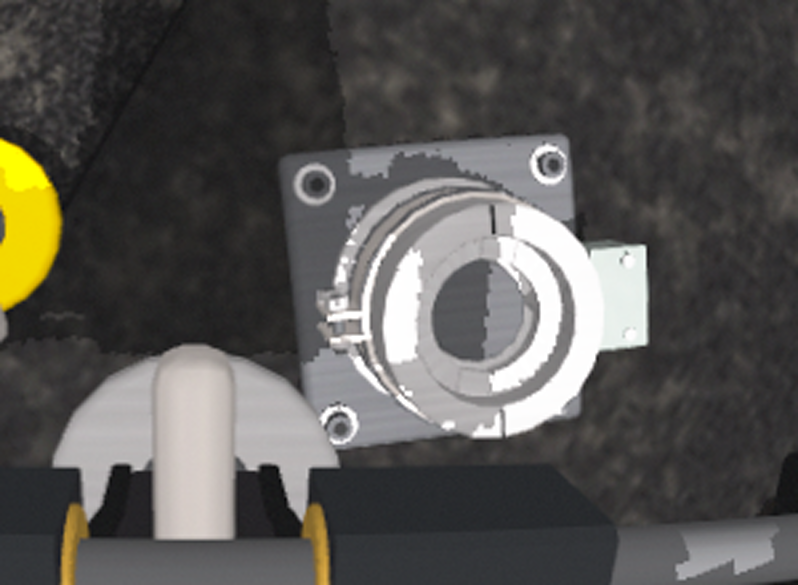

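In w4 the mouth circle is centred at crop (497.5,320), taken from the inner circle's edges (420–577, 235–405). Index lines are at (492,217) and (502,423). The bar edges at x=155 and 234 at the bottom (155.., centre 194.5).

```bash
python3 - <<'E'
from h import *
import pickle
d=pickle.load(open("c0.pkl","rb"));T=d["top"]
w1=pickle.load(open("w1.pkl","rb"));w4=pickle.load(open("w4.pkl","rb"))
p1=lambda a,b:(205+(a+.5)/4-.5,110+(b+.5)/4-.5)
p4=lambda a,b:(200+(a+.5)/2.66-.5,60+(b+.5)/2.66-.5)
A=lambda u,v:(220+(u+.5)/5-.5,160+(v+.5)/5-.5)
r1=ray(w1,*p1(279.5,316));r4=ray(w4,*p4(497.5,320));rT=ray(T,*A(183,143))
print(tri(r1,r4),tri(r4,rT),tri(r1,r4,rT))
for w,p in((w1,p1(279.5,316)),(w4,p4(497.5,320))):print(plane(w,*p,.074))
f=plane(w4,*p4(492,217),.074)-plane(w4,*p4(502,423),.074);print("yaw",np.degrees(np.arctan2(f[1],f[0])))
q=[plane(w4,*p4(a,320),.074)for a in(420,577)];print(np.linalg.norm(q[0]-q[1]))
o=w4["obs"]
# bar centreline in tool frame, top at z = tcp-0.154, grasped
for y in(420,500):
  X=plane(w4,*p4(194.5,y),o["tool_pos"][2]-.154)-o["tool_pos"];yw=np.radians(o["tool_rot"][2])
  print("bar tool xy",X[0]*np.cos(yw)+X[1]*np.sin(yw),X[0]*np.sin(yw)-X[1]*np.cos(yw))
X=[plane(w4,*p4(194.5,346),o["tool_pos"][2]-.164)-o["tool_pos"]][0];print("bar end",X[0]*np.cos(yw)+X[1]*np.sin(yw))
E
```

```text
(array([ 0.56899274, -0.00124475,  0.07307773]), [np.float64(1.2224135177904959e-05), np.float64(1.2224135177637679e-05)]) (array([ 0.56735575, -0.00452662,  0.08229226]), [np.float64(0.0008797506795715156), np.float64(0.0008797506795715432)]) (array([ 0.56885761, -0.00243778,  0.07414925]), [np.float64(0.001276244347078494), np.float64(0.0008481295909085023), np.float64(0.0020853397929754807)])
[ 0.56882907 -0.00117007  0.074     ]
[ 0.56873915 -0.00153157  0.074     ]
yaw 172.51684214400314
0.053656016835201534
bar tool xy 0.02962983349030472 0.0012319368382770791
bar tool xy 0.015568592579305797 0.0012608905851873844
bar end 0.03986230282498039
```

Emit:
step_arm --steps '[0,8.2,31.7,0,0,0,8.2,31.7,0,0,0,8.2,31.7,0,0,0,0,0,10,-9,0,0,0,10,-9,0,0,0,0,-7,0,0,0,0,0]'

```text
time_s: 7.48
tool_pos: [0.5697, -0.0033, 0.3304]
tool_rot: [-180.0, -0.0, -169.9]
force: [-0.9, -0.0, -2.5]
grip_width: 0.0154
grasp_force: 40.0
```

Emit:
step_arm --steps '[0,0,0,15,0,0,0,0,15,0,0,0,0,5,0,0,0,0,5,0,0,0,0,0,0]'

```text
time_s: 8.1
tool_pos: [0.5701, -0.0014, 0.2905]
tool_rot: [-180.0, -0.0, -169.6]
force: [0.8, 0.3, -2.0]
grip_width: 0.0153
grasp_force: 40.0
```

Emit:
step_arm --steps '[0,0,0,2,0,0,0,0,1,0,0,0,0,0,0]'

```text
time_s: 8.48
tool_pos: [0.5702, -0.0015, 0.2879]
tool_rot: [180.0, 0.0, -169.6]
force: [-0.6, -0.8, -2.1]
grip_width: 0.0153
grasp_force: 40.0
```

Emit:
step_arm --steps '[0,0,0,1,0,0,0,0,0,0]'

```text
time_s: 8.72
tool_pos: [0.5702, -0.0016, 0.2868]
tool_rot: [-180.0, 0.0, -169.6]
force: [-0.6, 0.5, -1.2]
grip_width: 0.0158
grasp_force: 40.0
```

Contact is near. I'll bear down another 1 mm and read the force.

Emit:
step_arm --steps '[0,0,0,1,0,0,0,0,0,0]'

```text
time_s: 8.98
tool_pos: [0.5702, -0.0017, 0.2865]
tool_rot: [180.0, 0.0, -169.7]
force: [-2.7, -0.4, 5.1]
grip_width: 0.0152
grasp_force: 40.0
```

Emit:
step_arm --steps '[0,0,0,0.3,2,0,0,0,0,2,0,0,0,0,2,0,0,0,0,2]'

```text
time_s: 9.48
tool_pos: [0.5703, -0.0015, 0.2865]
tool_rot: [180.0, 0.0, -177.7]
force: [-3.1, -0.9, 6.3]
grip_width: 0.0155
grasp_force: 40.0
```

Emit:
step_arm --steps '[0,0,0,0,2,0,0,0,0,2,0,0,0,0,2]'

```text
time_s: 9.85
tool_pos: [0.5703, -0.0015, 0.2865]
tool_rot: [180.0, 0.0, 176.3]
force: [-3.1, -0.4, 6.8]
grip_width: 0.0154
grasp_force: 40.0
```

Emit:
step_arm --steps '[0,0.5,0,0,2,0,0,0,0,2,0,0,0,0,2]'

```text
time_s: 10.22
tool_pos: [0.5699, -0.0013, 0.2864]
tool_rot: [180.0, 0.1, 170.3]
force: [-2.3, -0.4, 5.0]
grip_width: 0.0153
grasp_force: 40.0
```

Emit:
step_arm --steps '[0,0,0,0,2,0,0,0,0,2,0,0,0,0,2]'

```text
time_s: 10.6
tool_pos: [0.5697, -0.0011, 0.2863]
tool_rot: [179.9, 0.0, 164.3]
force: [-2.9, 0.3, 5.2]
grip_width: 0.0155
grasp_force: 40.0
```

Emit:
step_arm --steps '[0,0.3,0,0.3,2,0,0,0,0,2,0,0,0,0,2]'

```text
time_s: 10.98
tool_pos: [0.5695, -0.0012, 0.285]
tool_rot: [180.0, 0.0, 158.3]
force: [-0.2, 0.7, -1.0]
grip_width: 0.0153
grasp_force: 40.0
```

Emit:
step_arm --steps '[0,0,0,0,2,0,0,0,0,2,0,0,0,0,2]'

```text
time_s: 11.35
tool_pos: [0.5692, -0.0017, 0.2849]
tool_rot: [-180.0, -0.0, 152.2]
force: [-1.2, -1.3, -1.4]
grip_width: 0.0156
grasp_force: 40.0
```

Dropped at yaw about 159. Now I'll sink further, turning back a bit towards the likely gap centre.

Emit:
step_arm --steps '[0,0,0,1,-2,0,0,0,1,0,0,0,0,0,0]'

```text
time_s: 11.72
tool_pos: [0.5694, -0.0015, 0.2831]
tool_rot: [-180.0, 0.0, 154.4]
force: [-0.6, -1.0, -0.6]
grip_width: 0.0151
grasp_force: 40.0
```

```bash
python3 -c "
from h import *
o=env.get_obs();print(o['tool_pos'],o['tool_rot'],o['force'],o['wrist_torque'],o['qpos'][6])"
```

```text
[ 0.56936461 -0.00147588  0.2830786 ] [-1.79997188e+02  2.17872743e-03  1.54359344e+02] [-0.63608434 -1.04836593 -0.64577223] [-0.22209973  0.07452929  0.04060746] 68.02992466067897
```

Emit:
step_arm --steps '[0,0,0,3,0,0,0,0,3,0,0,0,0,3,0,0,0,0,1,0,0,0,0,0,0]' --grip_force 58

```text
time_s: 12.35
tool_pos: [0.5698, -0.0016, 0.2751]
tool_rot: [179.9, 0.1, 154.4]
force: [-3.9, -0.0, 10.5]
grip_width: 0.0144
grasp_force: 58.1
```

Emit:
step_arm --steps '[0,0.3,0,1,0,0,0,0,0.7,0,0,0,0,0,0]'

```text
time_s: 12.72
tool_pos: [0.5697, -0.0015, 0.2738]
tool_rot: [179.9, 0.1, 154.4]
force: [-3.9, -0.7, 12.0]
grip_width: 0.0148
grasp_force: 58.1
```

Emit:
step_arm --steps '[0,0,0,0.3,3,0,0,0,0,3,0,0,0,0,4]'

```text
time_s: 13.1
tool_pos: [0.57, -0.0011, 0.2737]
tool_rot: [179.8, 0.1, 144.3]
force: [-3.6, 0.1, 11.3]
grip_width: 0.0148
grasp_force: 58.1
```

```bash
python3 -c "
from h import *
o=env.get_obs();print(o['tool_pos'],o['tool_rot'],o['force'],o['wrist_torque'])"
```

```text
[ 0.56995234 -0.0010835   0.27365423] [1.79839453e+02 9.36289109e-02 1.44271486e+02] [-3.62049441  0.14407592 11.33700417] [-0.15770196  0.89067281  0.10160333]
```

Torque is small and it turns freely under the lip.

Emit:
step_arm --steps '[0,0,0,0,4,0,0,0,0,4,0,0,0,0,4,0,0,0,0,4,0,0,0,0,4]'

```text
time_s: 13.72
tool_pos: [0.5702, -0.0011, 0.2736]
tool_rot: [179.8, 0.1, 124.3]
force: [-2.1, -0.3, 10.4]
grip_width: 0.0147
grasp_force: 58.1
```

```bash
python3 -c "
from h import *
o=env.get_obs();print(o['tool_pos'],o['tool_rot'],o['force'],o['wrist_torque'])"
```

```text
[ 0.57015134 -0.00109588  0.2735944 ] [1.79782854e+02 5.92787959e-02 1.24257974e+02] [-2.08299997 -0.34074996 10.42339995] [-0.17477125  0.51820719  0.05878042]
```

Emit:
step_arm --steps '[0,0,0,0,4,0,0,0,0,4,0,0,0,0,4,0,0,0,0,4,0,0,0,0,2,0,0,0,0,0]'

```text
time_s: 14.48
tool_pos: [0.5703, -0.0011, 0.2736]
tool_rot: [179.7, 0.0, 106.4]
force: [-0.8, 0.3, 10.7]
grip_width: 0.0149
grasp_force: 58.1
```

```bash
python3 -c "
from h import *
o=env.get_obs();print(o['tool_pos'],o['tool_rot'],o['force'],o['wrist_torque'])"
```

```text
[ 0.57032339 -0.00108706  0.27356066] [1.79748990e+02 3.47790688e-03 1.06371552e+02] [-0.81665807  0.27233236 10.6557605 ] [-0.14657856  0.47740057  0.05906897]
```

Emit:
step_arm --steps '[0,0,0,-1.5,0,0,0,0,-1.5,0,0,0,0,-1,0,0,0,0,-1,0,0,0,0,0,0]'

```text
time_s: 15.1
tool_pos: [0.5701, -0.0011, 0.2776]
tool_rot: [179.8, 0.0, 106.4]
force: [0.5, -0.2, 6.1]
grip_width: 0.0148
grasp_force: 58.0
```

Emit:
step_arm --steps '[0,0,0,-1,0,0,0,0,0,0]'

```text
time_s: 15.35
tool_pos: [0.5698, -0.0011, 0.2777]
tool_rot: [179.8, 0.0, 106.4]
force: [4.0, 0.1, 2.0]
grip_width: 0.0152
grasp_force: 58.0
```

The notch holds it: height stayed put and the load changed over. Releasing.

Emit:
step_arm --steps '[0.5,0,0,0,0,0.5,0,0,0,0,0.5,0,0,0,0,0.5,0,0,0,0,0.5,0,0,0,0,0.5,0,0,0,0,0.5,0,0,0,0,0.5,0,0,0,0]'

```text
time_s: 16.35
tool_pos: [0.5691, -0.0012, 0.2772]
tool_rot: [180.0, -0.0, 106.4]
force: [0.3, 0.5, -0.8]
grip_width: 0.0433
grasp_force: 0.0
```

Emit:
step_arm --steps '[0.5,0,0,-15,0,0.5,0,0,-25,0,0.5,0,0,-40,0,0.5,0,0,-40,0,0.5,0,0,0,0]'

```text
time_s: 16.98
tool_pos: [0.5701, -0.0018, 0.4019]
tool_rot: [179.5, 0.0, 106.3]
force: [0.2, 0.7, -1.2]
grip_width: 0.0438
grasp_force: 0.0
```

```bash
python3 - <<'E'
from h import *
import pickle
c=cam("wrist"); t=cam("top");s=cam("side");pickle.dump((c,t,s),open("f.pkl","wb"))
r=lambda im,x,y,w,h:cv2.resize(im[y:y+h,x:x+w],(400,400),interpolation=cv2.INTER_CUBIC)
cv2.imwrite("pics/f.png",np.hstack([r(c["image"],180,90,200,200),r(s["image"],218,180,90,90)])[:,:,::-1])
E
```

```text
(no output)
```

View pics/f.png

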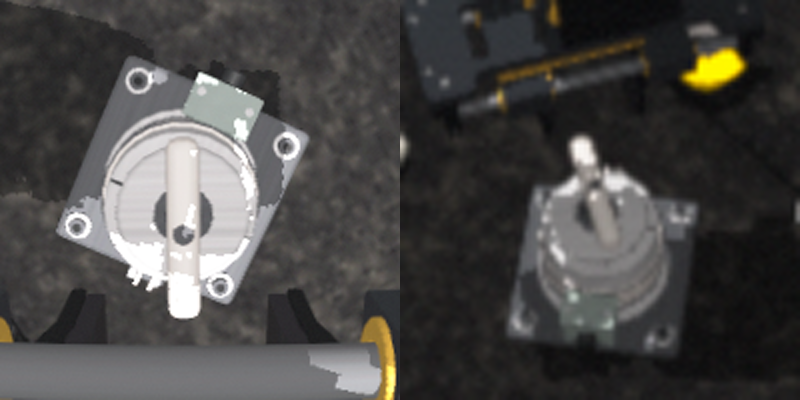

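The picture shows the closure upright in the mould, with its flange concentric with the rim and the bar turned. The gripper is clear. Handing in.

```bash
python3 -c "
from cell import env
print(env.sign_off())"
```

```text
the job is handed in; nothing more can be done
None
```

The closure is locked in the mould's holding notches and released: an upward pull left it at lug height, about 21 mm below the rim. The job is handed in at about 17 s with the gripper clear, but the sign-off returned no verdict.

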